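# Hang the driver rack in its two spring clips

## Robot

A 6-joint arm with a two-finger parallel gripper is mounted at the origin on the work surface; the furniture and walls round the work are solid. World frame = base frame: x ahead of the robot, y to its left, z up, the work surface at z = 0. Lengths are in m, angles in rad, forces in N, time in s.
With the tool pointing down it reaches from about 0.275 to 0.85 m from the base axis. Payload 5.2 kg.
Tool frame: the origin (TCP) lies at the very end of the fingers, on their centre line; the grasp point (between the pads) lies 19 mm behind it; z points along the fingers, y is the line along which they close (so a half turn about z gives the same grasp; the last joint's range is limited). The gripper opens to 85 mm and grips with 20 to 120 N. Pads are 22 mm wide; open, the fingers measure 114 mm over their backs; the gripper's body (76 mm by 85 mm) begins 54 mm behind the grasp point. The pads swing forward as they close: fully open they stand 13 mm farther back than shut.
Start: joints at [1.028, 0.259, 1.535, -0, 1.348, -0.203], TCP at [0.183, 0.519, 0.2] pointing down, gripper open.
Joint ranges: [-3.14, 3.14], [-0.91, 2.08], [0.19, 2.58], [-1.22, 4.36], [0.22, 2.71], [-3.12, 3.12]. Speed limits (rad/s): [2.57, 2.57, 3.14, 3.14, 3.14, 3.14].

## Interface

Orientations are given as a unit quaternion [w, x, y, z].
In Python, from cell import ctrl gives the robot as it stands.
- The arm moves only by the tool drive_tool, never from a script. Its argument "motion" is a list of rows, each a list of 3 entries, a list of its own where there are three numbers: the shift along the tool's x, y, z in m, then the turn, a rotation vector about the tool's x, y, z in rad, then the closure, from -1 (fully open) to 1 (shut). A call has 1 to 10 rows; each row is the pose to reach, as a shift and turn from the pose commanded when the call began, along the tool's axes at that moment; what a row does not reach only later rows make up. A row lasts 1/12 s, in which the tool goes at most 41.7 mm and 7.16 degrees, less where a joint would pass 70% of its speed; a pose out of reach is approached as far as the arm can. A call with a gripper value outside its range is refused whole. The fingers move at their own pace and stop on an object; "force" is the grip in N (left out, the last holds). Time passes only in rows, so rows that repeat a pose let the fingers close. It gives the time, the measured TCP pose, the force, the opening and the grip force at its end, in the units of the state.
- ctrl.read_state(): the state, without advancing time (a new reading comes with each control period).
- ctrl.grab_frame(name): name is "scene" or "top"; returns (picture, depth): 400x640x3 uint8, red, green, blue; 400x640 float32, m along the optical axis (not along the pixel's ray), 0 where there is no reading.
- ctrl.camera_info(name): a dict with "intrinsics" (3x3 intrinsics, pixels), "dist" ([k1, k2, p1, p2, k3] as OpenCV has them; the pictures are not rectified), "T" (4x4, takes a point from camera to world coordinates). Camera axes: x right, y up, looking along -z (the intrinsics and any distortion apply to the point x, -y, -z); pixel columns grow to the right and rows downward; lengths in m; the calibration is good to about 2 mm. A picture is of the moment at which its call begins. camera_info takes no time and is no camera call.
- ctrl.finish_job(): hands the job in; it is judged then, once.
The state is a dict: "clock": time; "joint_positions": joint angles; "dq": joint speeds; "joint_efforts": joint torques, N m; "position": TCP position; "eef_rot": TCP orientation; "wrist_force": force on the tool from outside, world axes, zero at the start; "ft_torque": the same for the moment, N m; "finger_gap": finger opening in m; "grasp_force": force on a finger pad.
Only numpy, scipy, OpenCV 4.12 (cv2) and the standard library are available. Lean on these libraries where they do the work, as an engineer would, in place of code of your own. Each camera call takes 0.05 s, during which the arm holds its last target. There are 200 camera calls.

## Task

Pick up the blue driver rack by its grip tab and hang its steel bar in the two spring clips of the grey stand: press it gently down until it bottoms in both clips and both red jaws have closed back over the bar, and only then let go. The clips are neither quite level nor exactly at the stated height, so feel for each of them, never press with more than about 25 N, and leave the mug, jar, spool and bottle where they stand.

Things in the scene. Friction and masses are not known exactly. Their poses are not given: they have to be found in the camera images.
- frame_grip (a point): Centre of the rack's blue grip tab, where to grasp: 14 mm thick along the rack's x, 50 mm wide along y, reaching 20 mm above this point. It is 148 mm above the rack's underside. Axes: x across the rack, y along its bar, z up. The rack is the same front and back; either way round will do. Driver ends stand at x +-18, y +-45 mm, 10 mm above this point.
- frame_bar (a point): Middle of the rack's round steel hanging bar, on its axis, 33 mm below frame_grip; 12 mm diameter, along the rack's y, blue end knobs from y = +-118 to +-126 mm (20 mm diameter). The rack weighs about 0.3 to 0.45 kg, stands on two black feet at y = +-66 mm, 80 mm long along x, 115 mm below the bar; its sides reach y = +-72 mm.
- frame_left (a point): Point on the bar's axis at the rack's y = +98 mm, to lie in one clip. Axes as frame_grip.
- frame_right (a point): Point on the bar's axis at the rack's y = -98 mm, to lie in the other clip.
- stand_seat (a point): Midway between the two clips, 165 mm above the table, where the bar's axis belongs if both clips were at nominal height. They were set by hand: both up to 10 mm higher or lower together, and each up to 4 mm more on its own; this is not reported, and they do not shift in use. Axes: x from the red jaws to the dark back walls, y along the line of the clips (left +98 mm, right -98 mm), z up.
- stand_base (a point): Centre of the underside of the fixed grey stand: base plate 250 (y) x 110 (x) x 12 mm, a post at y = +-98 mm with a dark clip 20 mm wide on top, open above: hard floor, back wall flaring away 13 to 30 mm above the seated bar axis. To pass over the clips the bar's axis must be 40 mm above stand_seat (coming from -x; 60 mm from +x). Axes as stand_seat.
- jaw_left (a joint): Opening of the left clip's red sprung jaw (m), on the -x side: 0 with no bar in, 0.005 as the bar passes its steel roller, about 0.001 to 0.0015 when the bar is home. The bar meets the roller 17 mm above its seat, needs 4 to 7 N down per clip (more if fast), and from 8 mm above the seat the roller draws it down to the hard floor.
- jaw_right (a joint): The same for the right clip (stand y = -98 mm).
- mug: Green mug, a bystander; origin at the centre of its underside
- jar: Clear jar of small hardware, a bystander; origin at the centre of its underside
- spool: Spool of solder, a bystander; origin at the centre of its underside
- flux: Small flux bottle, a bystander; origin at the centre of its underside

How it is judged:
By the outcome, as a careful person would: the job done as asked, in the order asked, and still so for the second after the job is handed in, with the robot touching nothing.
It also fails if it takes over 53 s, if anything falls off the work surface, if the arm or the gripper's body presses on something with over 40 N, if the wrist force passes 120 N, or if a joint passes its speed limit or range.

## Working session

There is one attempt and no reset: what is moved stays moved. The work goes in short steps, Python scripts to look and compute and a tool call to move; the robot and the scene stay as the last step left them, time stands still between calls to the robot, and variables do not carry over. Pictures are saved under pics/ and viewed, at most 10 in all, crops included, and the job is handed in when it is done.

Besides the shell and the picture viewer there is one more tool, called as a command line: name --argument value ..., lists and objects as JSON in quotes. drive_tool: Moves the arm, as the interface text tells. Its arguments: {"type":"object","properties":{"motion":{"type":"array","items":{"type":"array"}},"force":{"type":"number"}},"required":["motion"]}

```bash
mkdir -p pics; cat > h.py <<'E'
import numpy as np, cv2
from cell import ctrl
def cloud(name):
    im,d=ctrl.grab_frame(name); ci=ctrl.camera_info(name)
    K=np.array(ci["intrinsics"]);D=np.array(ci["dist"]);T=np.array(ci["T"])
    v,u=np.mgrid[0:400,0:640]
    n=cv2.undistortPoints(np.stack([u,v],-1).reshape(-1,1,2).astype(float),K,D).reshape(400,640,2)
    P=np.stack([n[...,0]*d,-n[...,1]*d,-d],-1)@T[:3,:3].T+T[:3,3]
    P[d<=0]=np.nan
    return im,P,n,T
E
python3 - <<'E'
from h import *
for k in ("scene","top"):
    im,P,n,T=cloud(k); cv2.imwrite(f"pics/{k}0.png",im[...,::-1]); np.savez(f"{k}0.npz",im=im,P=P,n=n,T=T); print(k,T.round(3).tolist())
s=ctrl.read_state();print({k:np.round(v,3).tolist() for k,v in s.items()})
E
```

```text
scene [[0.897, 0.247, -0.367, -0.172], [-0.442, 0.484, -0.755, -1.39], [-0.009, 0.84, 0.543, 1.113], [0.0, 0.0, 0.0, 1.0]]
top [[0.005, 0.995, -0.101, 0.386], [-1.0, 0.003, -0.018, -0.037], [-0.018, 0.101, 0.995, 1.286], [0.0, 0.0, 0.0, 1.0]]
{'clock': 0.1, 'joint_positions': [1.028, 0.259, 1.536, -0.0, 1.348, -0.203], 'dq': [-0.001, -0.001, -0.002, 0.0, 0.001, 0.001], 'joint_efforts': [0.002, -44.697, -29.125, -0.0, 0.006, -0.0], 'position': [0.183, 0.518, 0.199], 'eef_rot': [-0.0, 0.169, 0.986, -0.001], 'wrist_force': [-0.352, 0.404, 0.179], 'ft_torque': [-0.035, 0.005, 0.018], 'grasp_force': 0.0, 'finger_gap': 0.085}
```

View pics/scene0.png

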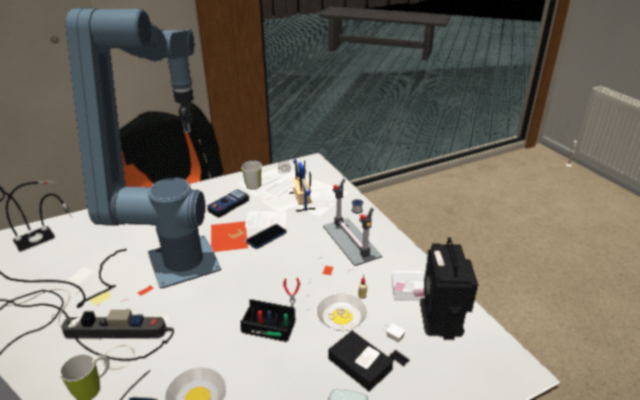

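View pics/top0.png

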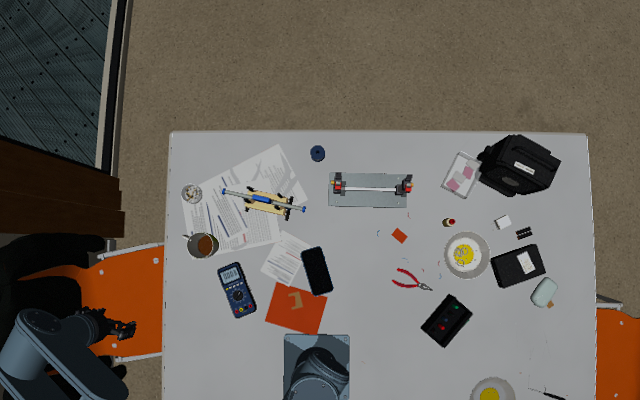

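The rack is at about top (262,200), with its bar knobs near (223,190) and (305,210). The stand is at (370,188) with clips near (338,185) and (405,185). The mug is at (202,245), the jar at (192,194), the spool at (318,153) and the flux at (448,222).

```bash
python3 - <<'E'
import numpy as np, cv2
t=np.load("top0.npz");im=t["im"];P=t["P"]
a=cv2.resize(im[165:225,210:310],None,fx=5,fy=5,interpolation=cv2.INTER_CUBIC)
b=cv2.resize(im[165:225,320:420],None,fx=5,fy=5,interpolation=cv2.INTER_CUBIC)
cv2.imwrite("pics/crop1.png",np.vstack([a,b])[...,::-1])
hsv=cv2.cvtColor(im,cv2.COLOR_RGB2HSV);H,S,V=[hsv[...,i].astype(int) for i in range(3)]
def comps(m,box,nm):
    mm=np.zeros(m.shape,np.uint8);x0,x1,y0,y1=box;mm[y0:y1,x0:x1]=m[y0:y1,x0:x1]
    n,l,s,c=cv2.connectedComponentsWithStats(mm)
    for i in range(1,n):
        if s[i,4]>=4:
            q=P[l==i];print(nm,c[i].round(1),s[i,4],np.nanmedian(q,0).round(4),"zmax",np.nanmax(q[:,2]).round(3))
blue=(abs(H-108)<14)&(S>110)&(V>60)
red=((H<8)|(H>172))&(S>130)&(V>60)
comps(blue,(210,312,175,220),"blue");comps(red,(320,420,165,215),"red")
box=P[165:215,322:415]
z=box[...,2];hi=z>0.12;print("high stand",np.c_[np.argwhere(hi)[::6,::-1]+[322,165],box[hi][::6].round(3)][:40])
mm=np.zeros((400,640),np.uint8)
gx=(P[...,2]>0.006)&(P[...,2]<0.02);mm[165:215,322:415]=gx[165:215,322:415]
q=P[mm>0];print("base",cv2.minAreaRect((q[:,:2]*1000).astype(np.float32)),np.median(q,0))
E
```

```text
blue [222.8 191.2] 12 [0.5374 0.2724 0.1231] zmax 0.126
blue [260.3 198.4] 86 [0.5118 0.154  0.1665] zmax 0.172
blue [303.4 209. ] 17 [0.4853 0.0355 0.122 ] zmax 0.124
red [337.5 186.5] 31 [ 0.5416 -0.0617  0.1824] zmax 0.188
red [407.3 188.6] 29 [ 0.5373 -0.2563  0.1798] zmax 0.185
high stand [[ 3.35e+02  1.72e+02  5.81e-01 -5.60e-02  1.97e-01]
 [ 3.35e+02  1.73e+02  5.77e-01 -5.60e-02  2.02e-01]
 [ 3.35e+02  1.74e+02  5.76e-01 -5.60e-02  1.95e-01]
 [ 4.07e+02  1.74e+02  5.76e-01 -2.53e-01  1.97e-01]
 [ 3.35e+02  1.75e+02  5.74e-01 -5.60e-02  1.91e-01]
 [ 4.07e+02  1.75e+02  5.73e-01 -2.53e-01  1.96e-01]
 [ 3.35e+02  1.76e+02  5.72e-01 -5.60e-02  1.86e-01]
 [ 4.07e+02  1.76e+02  5.72e-01 -2.55e-01  1.90e-01]
 [ 3.34e+02  1.77e+02  5.73e-01 -5.40e-02  1.63e-01]
 [ 3.40e+02  1.77e+02  5.69e-01 -7.00e-02  1.88e-01]
 [ 4.10e+02  1.77e+02  5.69e-01 -2.63e-01  1.90e-01]
 [ 3.37e+02  1.78e+02  5.67e-01 -6.20e-02  1.80e-01]
 [ 4.05e+02  1.78e+02  5.69e-01 -2.52e-01  1.75e-01]
 [ 4.11e+02  1.78e+02  5.67e-01 -2.66e-01  1.87e-01]
 [ 3.39e+02  1.79e+02  5.67e-01 -6.80e-02  1.63e-01]
 [ 4.06e+0
[... 761 characters left out ...]
01 -2.61e-01  1.83e-01]
 [ 3.33e+02  1.84e+02  5.55e-01 -5.10e-02  1.49e-01]
 [ 3.39e+02  1.84e+02  5.50e-01 -6.70e-02  1.82e-01]
 [ 4.06e+02  1.84e+02  5.51e-01 -2.53e-01  1.82e-01]
 [ 4.12e+02  1.84e+02  5.56e-01 -2.76e-01  1.50e-01]
 [ 3.38e+02  1.85e+02  5.49e-01 -6.50e-02  1.68e-01]
 [ 4.05e+02  1.85e+02  5.49e-01 -2.51e-01  1.76e-01]
 [ 4.11e+02  1.85e+02  5.48e-01 -2.68e-01  1.78e-01]
 [ 3.37e+02  1.86e+02  5.44e-01 -6.20e-02  1.82e-01]
 [ 4.04e+02  1.86e+02  5.48e-01 -2.51e-01  1.63e-01]
 [ 4.10e+02  1.86e+02  5.46e-01 -2.65e-01  1.76e-01]]
base ((559.0501098632812, -154.24807739257812), (270.7140197753906, 153.13327026367188), 85.40450286865234) [ 0.54708451 -0.16376929  0.0113608 ]
```

View pics/crop1.png

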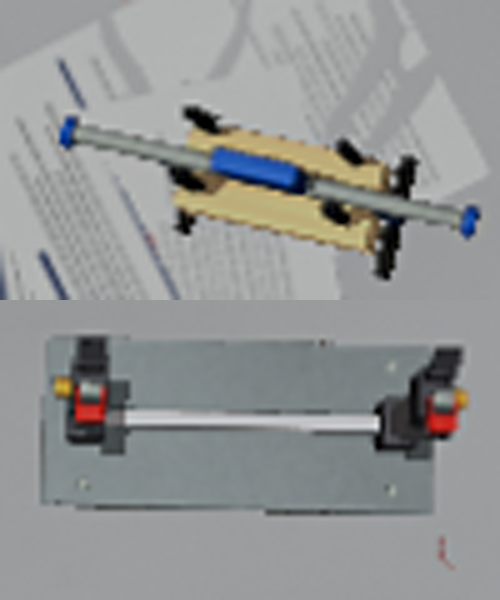

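The red jaws are on the near side (world -x) and the dark back walls are on +x, so the stand's axes nearly match the world axes. The rack's bar is yawed about -12°.

```bash
cat >> h.py <<'E'
from scipy.spatial.transform import Rotation as R
def go(pos,head,tilt=(0,0),cur=None):
    """shift & rotvec in tool axes to reach TCP pos, tool y heading 'head' deg, tool z down (tilt: rotvec deg about tool x,y after)"""
    s=ctrl.read_state();q=np.array(s["eef_rot"]);p=np.array(s["position"])
    R0=R.from_quat(q[[1,2,3,0]]) 
    h=np.radians(head);y=np.array([np.cos(h),np.sin(h),0]);z=np.array([0,0,-1.]);x=np.cross(y,z)
    R1=R.from_matrix(np.c_[x,y,z])*R.from_rotvec(np.radians([tilt[0],tilt[1],0]))
    print("shift",R0.inv().apply(np.array(pos)-p).round(4).tolist(),"rotvec",(R0.inv()*R1).as_rotvec().round(4).tolist())
def st():
    s=ctrl.read_state();q=np.array(s["eef_rot"]);m=R.from_quat(q[[1,2,3,0]]).as_matrix()
    print("t",round(s["clock"],2),"p",np.round(s["position"],4),"head",np.degrees(np.arctan2(m[1,1],m[0,1])).round(2),"z",m[:,2].round(3),"F",np.round(s["wrist_force"],2),"M",np.round(s["ft_torque"],2),"gap",round(s["finger_gap"],4),"gf",round(s["grasp_force"],1))
E
python3 - <<'E'
from h import *
go([0.511,0.154,0.25],-12.4)
for nm in("top","scene"):
    t=np.load(nm+"0.npz");P=t["P"];im=t["im"]
    for y0 in(-0.06,-0.256):
        m=(abs(P[...,1]-y0)<0.012)&(abs(P[...,0]-0.555)<0.06)&(P[...,2]>0.1)
        q=P[m];c=im[m];o=np.argsort(q[:,0]);print(nm,y0,len(o))
        print([(*(q[i]*1000).round(0).astype(int).tolist(),*c[i].tolist()) for i in o[::1+len(o)//45]])
t=np.load("top0.npz");P=t["P"];im=t["im"].astype(int)
m=np.zeros((400,640),bool);m[165:215,322:415]=True
m&=(abs(P[...,2]-.012)<.006)&(im.max(-1)<150)&(P[...,0]>.46)
mm=cv2.morphologyEx(m.astype(np.uint8),cv2.MORPH_OPEN,np.ones((3,3)))
q=P[mm>0];print(cv2.minAreaRect((q[:,:2]*1000).astype(np.float32)))
for x in (.5,.51,.52,.60,.61):
  r=q[abs(q[:,0]-x)<.003]; 
  if len(r): print(x,r[:,1].min(),r[:,1].max())
for y in (-.08,-.12,-.16,-.2,-.24):
  r=q[abs(q[:,1]-y)<.004];
  if len(r): print(y,r[:,0].min(),r[:,0].max())
E
```

```text
shift [-0.4306, -0.234, -0.0509] rotvec [-0.0016, 0.0009, 1.4474]
top -0.06 134
[(535, -67, 170, 45, 48, 52), (535, -70, 168, 41, 43, 47), (536, -64, 179, 83, 17, 14), (537, -59, 174, 87, 27, 26), (538, -61, 188, 201, 49, 40), (539, -64, 183, 201, 52, 43), (541, -64, 185, 196, 51, 44), (541, -62, 183, 195, 53, 45), (544, -70, 184, 162, 21, 14), (544, -56, 183, 183, 34, 27), (546, -54, 148, 12, 23, 27), (547, -70, 182, 125, 25, 23), (549, -59, 168, 83, 39, 41), (550, -67, 182, 76, 90, 87), (550, -70, 179, 148, 41, 36), (552, -53, 167, 39, 38, 28), (552, -70, 184, 174, 77, 72), (553, -62, 181, 136, 148, 141), (555, -64, 185, 148, 156, 151), (555, -59, 184, 166, 172, 167), (556, -70, 179, 142, 86, 82), (558, -64, 185, 88, 93, 91), (559, -67, 181, 87, 92, 90), (561, -70, 166, 78, 81, 86), (563, -51, 153, 173, 128, 46), (563, -70, 168, 76, 76, 83), (564, -68, 164, 73, 73, 78), (566, -62, 169, 41, 41, 45), (566, -64, 185, 33, 32, 36), (567, -48, 148, 123, 107, 77), (567, -56, 182, 41, 41, 44), (567, -54, 163, 72, 77, 81), (569, -70, 188, 52, 51, 56), (569, -67, 185, 51, 52, 56), (569, -59,
[... 4154 characters left out ...]
6, 171, 163, 153), (568, -265, 193, 125, 123, 120), (570, -256, 199, 138, 134, 132), (572, -266, 193, 177, 173, 167), (573, -258, 199, 148, 144, 141)]
((557.9660034179688, -161.5765380859375), (250.6513214111328, 110.24222564697266), 88.70077514648438)
0.5 -0.28204507761466224 -0.20555450802715536
0.51 -0.28464521525308817 -0.03678288773539498
0.52 -0.2852952061425985 -0.03675391440423718
0.6 -0.28680410545515655 -0.03973180226458999
0.61 -0.2870525837502909 -0.03970261994676887
-0.08 0.504933963287954 0.6143644299005644
-0.12 0.5045835145871157 0.6116426376402251
-0.16 0.504653396784004 0.6117392919311587
-0.2 0.5051483168695927 0.6118117406575782
-0.24 0.5021445958030415 0.6085228223026442
```

drive_tool --motion '[[[-0.431,-0.234,-0.051],[0,0,1.447],-1],[[-0.431,-0.234,-0.051],[0,0,1.447],-1],[[-0.431,-0.234,-0.051],[0,0,1.447],-1],[[-0.431,-0.234,-0.051],[0,0,1.447],-1],[[-0.431,-0.234,-0.051],[0,0,1.447],-1],[[-0.431,-0.234,-0.051],[0,0,1.447],-1],[[-0.431,-0.234,-0.051],[0,0,1.447],-1],[[-0.431,-0.234,-0.051],[0,0,1.447],-1],[[-0.431,-0.234,-0.051],[0,0,1.447],-1],[[-0.431,-0.234,-0.051],[0,0,1.447],-1]]' --force 80

```text
clock: 0.93
position: [0.4615, 0.2089, 0.2427]
eef_rot: [-0.0, 0.716, 0.698, -0.0]
wrist_force: [1.4, 1.9, -0.7]
finger_gap: 0.0852
grasp_force: 0.0
```

```bash
python3 -c "
from h import *
st();go([0.511,0.154,0.21],-12.4)"
```

```text
t 0.93 p [0.4615 0.2089 0.2427] head -1.45 z [-0.  0. -1.] F [ 1.36  1.92 -0.69] M [ 0.05 -0.03  0.01] gap 0.0852 gf 0.0
shift [-0.0536, 0.0509, 0.0327] rotvec [-0.0005, 0.0, 0.1911]
```

drive_tool --motion '[[[-0.054,0.051,0.033],[0,0,0.191],-1],[[-0.054,0.051,0.033],[0,0,0.191],-1],[[-0.054,0.051,0.033],[0,0,0.191],-1],[[-0.054,0.051,0.033],[0,0,0.191],-1],[[-0.054,0.051,0.033],[0,0,0.191],-1]]'

```text
clock: 1.35
position: [0.5102, 0.1559, 0.2093]
eef_rot: [-0.001, 0.777, 0.629, -0.001]
wrist_force: [-0.1, 0.3, 1.7]
finger_gap: 0.0854
grasp_force: 0.0
```

```bash
python3 -c "
from h import *
st();go([0.511,0.154,0.129],-12.4)
im,P,n,T=cloud('top')
cv2.imwrite('pics/c2.png',cv2.resize(im[150:260,200:330],None,fx=5,fy=5,interpolation=cv2.INTER_CUBIC)[...,::-1])"
```

```text
t 1.35 p [0.5102 0.1559 0.2093] head -12.03 z [-0.002  0.    -1.   ] F [-0.09  0.25  1.68] M [ 0.02 -0.01  0.01] gap 0.0854 gf 0.0
shift [-0.0017, 0.0013, 0.0803] rotvec [-0.0017, -0.0, 0.0065]
```

View pics/c2.png

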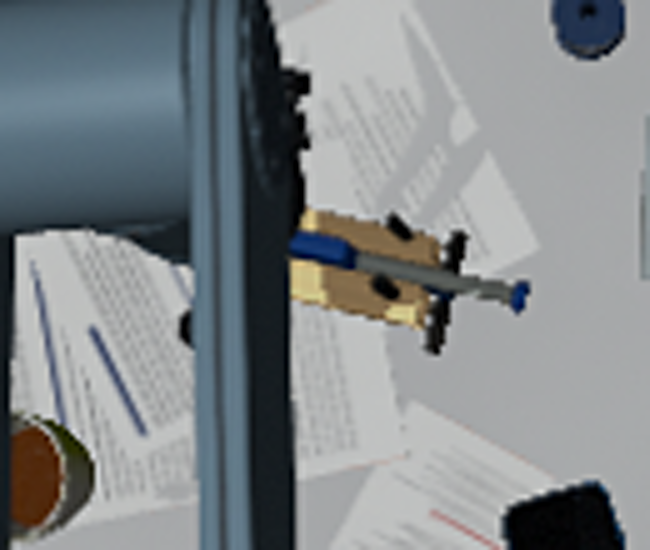

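The arm hides the grip from above, but the visible end of the tab lines up with the tool. I'll descend and grip.

drive_tool --motion '[[[-0.002,0.001,0.03],[0,0,0.006],-1],[[-0.002,0.001,0.06],[0,0,0.006],-1],[[-0.002,0.001,0.08],[0,0,0.006],-1],[[-0.002,0.001,0.08],[0,0,0.006],-1],[[-0.002,0.001,0.08],[0,0,0.006],-1]]'

```text
clock: 1.82
position: [0.5102, 0.1548, 0.1299]
eef_rot: [-0.0, 0.778, 0.628, -0.0]
wrist_force: [-0.6, -0.0, 0.6]
finger_gap: 0.0856
grasp_force: 0.0
```

drive_tool --motion '[[[0,0,0],[0,0,0],1],[[0,0,0],[0,0,0],1],[[0,0,0],[0,0,0],1],[[0,0,0],[0,0,0],1],[[0,0,0],[0,0,0],1],[[0,0,0],[0,0,0],1],[[0,0,0],[0,0,0],1],[[0,0,0],[0,0,0],1],[[0,0,0],[0,0,0],1],[[0,0,0],[0,0,0],1]]' --force 90

```text
clock: 2.65
position: [0.5119, 0.1535, 0.1304]
eef_rot: [0.0, 0.779, 0.627, 0.001]
wrist_force: [-0.9, -0.4, 5.3]
finger_gap: 0.0102
grasp_force: 88.3
```

```bash
python3 -c "
from h import *
st()"
```

```text
t 2.65 p [0.5119 0.1535 0.1304] head -12.38 z [ 0.001  0.    -1.   ] F [-0.89 -0.37  5.3 ] M [-0.03  0.09  0.  ] gap 0.0102 gf 88.3
```

drive_tool --motion '[[[0,0,-0.01],[0,0,0],1],[[0,0,-0.03],[0,0,0],1],[[0,0,-0.06],[0,0,0],1],[[0,0,-0.09],[0,0,0],1],[[0,0,-0.12],[0,0,0],1],[[0,0,-0.15],[0,0,0],1],[[0,0,-0.18],[0,0,0],1],[[0,0,-0.2],[0,0,0],1],[[0,0,-0.21],[0,0,0],1],[[0,0,-0.21],[0,0,0],1]]'

```text
clock: 3.48
position: [0.5119, 0.1537, 0.3417]
eef_rot: [0.001, 0.779, 0.627, 0.001]
wrist_force: [0.8, -0.5, -3.7]
finger_gap: 0.0106
grasp_force: 88.5
```

```bash
python3 -c "
from h import *
st();go([0.558,-0.1616,0.34],-1.3)
t=np.load('top0.npz');P=t['P'];im=t['im'].astype(int)
for c in (360,375,390):
  m=im[180:197,c].min(-1)>150;print(c,P[180:197,c][m].round(3).tolist())"
```

```text
t 3.48 p [0.5119 0.1537 0.3417] head -12.37 z [ 0.003  0.    -1.   ] F [ 0.75 -0.5  -3.68] M [ 0.01 -0.04 -0.02] gap 0.0106 gf 88.5
shift [-0.2981, 0.1125, 0.0018] rotvec [0.0032, -0.0007, -0.1933]
360 [[0.563, -0.137, 0.034], [0.56, -0.137, 0.034], [0.556, -0.137, 0.036]]
375 [[0.56, -0.184, 0.034], [0.556, -0.184, 0.035]]
390 [[0.559, -0.231, 0.037], [0.557, -0.231, 0.033], [0.554, -0.231, 0.033]]
```

drive_tool --motion '[[[-0.02,0.007,0],[0,0,-0.02],1],[[-0.055,0.021,0],[0,0,-0.04],1],[[-0.09,0.034,0],[0,0,-0.06],1],[[-0.125,0.047,0],[0,0,-0.08],1],[[-0.16,0.06,0],[0,0,-0.1],1],[[-0.195,0.074,0],[0,0,-0.12],1],[[-0.23,0.087,0],[0,0,-0.15],1],[[-0.265,0.1,0],[0,0,-0.17],1],[[-0.285,0.108,0],[0,0,-0.19],1],[[-0.298,0.1125,0],[0,0,-0.193],1]]'

```text
clock: 4.32
position: [0.5565, -0.1643, 0.3364]
eef_rot: [-0.002, 0.716, 0.698, -0.001]
wrist_force: [-0.4, 0.3, -5.1]
finger_gap: 0.0103
grasp_force: 88.5
```

drive_tool --motion '[[[0,0,0],[0,0,0],1],[[0,0,0],[0,0,0],1],[[0,0,0],[0,0,0],1]]'

```text
clock: 4.57
position: [0.557, -0.1601, 0.3389]
eef_rot: [-0.001, 0.715, 0.699, 0.0]
wrist_force: [-0.7, 1.0, -3.2]
finger_gap: 0.0102
grasp_force: 88.5
```

```bash
python3 - <<'E'
from h import *
st()
for k in("top","scene"):
    im,P,n,T=cloud(k); np.savez(k+"1.npz",im=im,P=P,n=n,T=T)
    hsv=cv2.cvtColor(im,cv2.COLOR_RGB2HSV);H,S,V=[hsv[...,i].astype(int) for i in range(3)]
    m=(abs(H-108)<14)&(S>100)&(V>60)&(abs(P[...,0]-.56)<.05)&(abs(P[...,1]+.16)<.15)&(P[...,2]>.28)
    c,l,s,ce=cv2.connectedComponentsWithStats(m.astype(np.uint8))
    for i in range(1,c):
        if s[i,4]>3: print(k,ce[i].round(1),s[i,4],np.median(P[l==i],0).round(4),P[l==i].max(0).round(3),P[l==i].min(0).round(3))
    if k=="top": A=cv2.resize(im[120:240,300:440],None,fx=4,fy=4)
    else: B=cv2.resize(im[100:240,260:400],None,fx=3,fy=3)
cv2.imwrite("pics/t1.png",A[...,::-1]);cv2.imwrite("pics/s1.png",B[...,::-1])
E
```

```text
t 4.57 p [ 0.557  -0.1601  0.3389] head -1.28 z [-0.002  0.002 -1.   ] F [-0.73  0.98 -3.21] M [ 0.05 -0.03 -0.  ] gap 0.0102 gf 88.5
top [373.6 168.8] 32 [ 0.5563 -0.1412  0.3747] [ 0.563 -0.135  0.379] [ 0.552 -0.149  0.37 ]
top [328.4 171.5] 26 [ 0.5584 -0.0367  0.3302] [ 0.567 -0.034  0.335] [ 0.551 -0.041  0.324]
scene [334.9 143.9] 7 [ 0.5508 -0.0384  0.3331] [ 0.56  -0.033  0.339] [ 0.55  -0.044  0.326]
scene [353.5 153.4] 106 [ 0.5509 -0.168   0.3601] [ 0.563 -0.135  0.381] [ 0.54  -0.201  0.326]
scene [362.9 178.8] 22 [ 0.5508 -0.2283  0.2952] [ 0.558 -0.225  0.316] [ 0.548 -0.232  0.284]
scene [372.5 178.5] 22 [ 0.5519 -0.2831  0.3278] [ 0.562 -0.277  0.335] [ 0.543 -0.287  0.32 ]
```

View pics/s1.png

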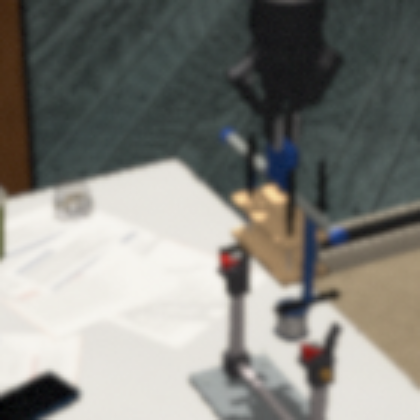

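The scene crop shows the rack hanging from the gripper with its bar level, directly above the two posts. Its knobs are at scene (335,144) and (372,178), which matches the expected pose.

```bash
python3 -c "
from h import *
go([0.559,-0.1616,0.225],-1.3)"
```

```text
shift [-0.0018, 0.0019, 0.1146] rotvec [-0.0003, -0.0007, 0.0014]
```

drive_tool --motion '[[[-0.002,0.002,0.01],[0,0,0],1],[[-0.002,0.002,0.03],[0,0,0],1],[[-0.002,0.002,0.055],[0,0,0],1],[[-0.002,0.002,0.08],[0,0,0],1],[[-0.002,0.002,0.1],[0,0,0],1],[[-0.002,0.002,0.11],[0,0,0],1],[[-0.002,0.002,0.114],[0,0,0],1],[[-0.002,0.002,0.114],[0,0,0],1],[[-0.002,0.002,0.114],[0,0,0],1],[[-0.002,0.002,0.114],[0,0,0],1]]'

```text
clock: 5.5
position: [0.5602, -0.164, 0.2274]
eef_rot: [0.001, 0.715, 0.699, 0.0]
wrist_force: [-0.4, 0.0, -4.6]
finger_gap: 0.0106
grasp_force: 88.6
```

```bash
python3 - <<'E'
from h import *
st()
im,P,n,T=cloud("top")
A=cv2.resize(im[145:215,310:425],None,fx=6,fy=6,interpolation=cv2.INTER_CUBIC)
cv2.imwrite("pics/t2.png",A[...,::-1])
im,P,n,T=cloud("scene")
cv2.imwrite("pics/s2.png",cv2.resize(im[170:250,315:395],None,fx=7,fy=7,interpolation=cv2.INTER_CUBIC)[...,::-1])
E
```

```text
t 5.5 p [ 0.5602 -0.164   0.2274] head -1.3 z [ 0.003 -0.001 -1.   ] F [-0.39  0.05 -4.63] M [-0.01 -0.05  0.03] gap 0.0106 gf 88.6
```

View pics/t2.png

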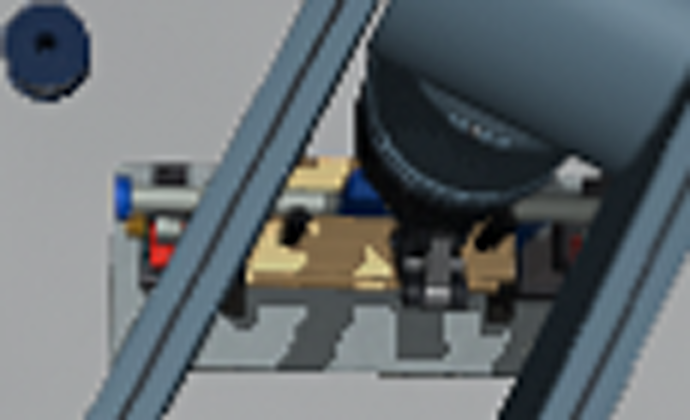

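View pics/s2.png

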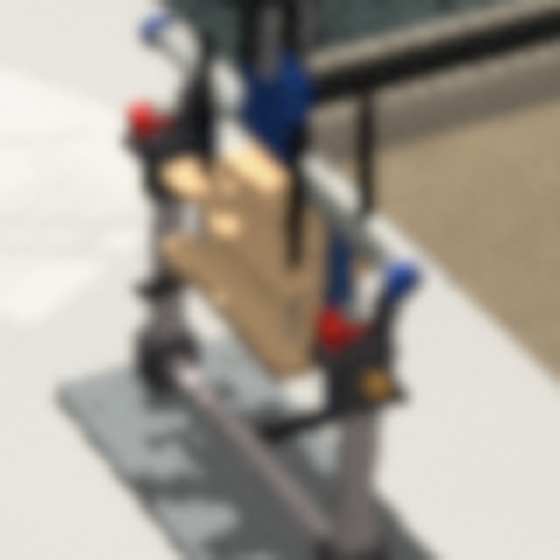

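The rack sits between the posts, with its bar over both clips and behind the red jaws. Next I'll feel my way down slowly.

drive_tool --motion '[[[0,0,0.003],[0,0,0],1],[[0,0,0.006],[0,0,0],1],[[0,0,0.009],[0,0,0],1],[[0,0,0.011],[0,0,0],1],[[0,0,0.013],[0,0,0],1],[[0,0,0.013],[0,0,0],1],[[0,0,0.013],[0,0,0],1],[[0,0,0.013],[0,0,0],1]]'

```text
clock: 6.27
position: [0.5593, -0.1637, 0.2128]
eef_rot: [0.0, 0.715, 0.699, 0.0]
wrist_force: [0.3, -0.5, -3.4]
finger_gap: 0.0103
grasp_force: 88.5
```

```bash
python3 -c "
from h import *
st()"
```

```text
t 6.27 p [ 0.5593 -0.1637  0.2128] head -1.32 z [ 0. -0. -1.] F [ 0.28 -0.55 -3.42] M [ 0.03 -0.01 -0.03] gap 0.0103 gf 88.5
```

drive_tool --motion '[[[0.001,0,0.001],[0,0,0],1],[[0.002,0,0.002],[0,0,0],1],[[0.002,0,0.003],[0,0,0],1],[[0.002,0,0.004],[0,0,0],1],[[0.002,0,0.004],[0,0,0],1],[[0.002,0,0.004],[0,0,0],1]]'

```text
clock: 6.77
position: [0.5593, -0.1616, 0.2086]
eef_rot: [-0.0, 0.715, 0.699, -0.0]
wrist_force: [0.5, 0.3, -2.6]
finger_gap: 0.0104
grasp_force: 88.5
```

```bash
python3 -c "
from h import *
st()"
```

```text
t 6.77 p [ 0.5593 -0.1616  0.2086] head -1.32 z [-0.  0. -1.] F [ 0.5   0.33 -2.61] M [-0.03  0.   -0.01] gap 0.0104 gf 88.5
```

drive_tool --motion '[[[0,0,0.001],[0,0,0],1],[[0,0,0.002],[0,0,0],1],[[0,0,0.003],[0,0,0],1],[[0,0,0.003],[0,0,0],1],[[0,0,0.003],[0,0,0],1]]'

```text
clock: 7.18
position: [0.5592, -0.1616, 0.2056]
eef_rot: [-0.0, 0.715, 0.699, -0.0]
wrist_force: [0.0, 0.2, -2.9]
finger_gap: 0.0107
grasp_force: 88.5
```

```bash
python3 -c "
from h import *
st()"
```

```text
t 7.18 p [ 0.5592 -0.1616  0.2056] head -1.32 z [-0.  0. -1.] F [ 0.04  0.19 -2.86] M [-0.02  0.05  0.03] gap 0.0107 gf 88.5
```

drive_tool --motion '[[[0,0,0.001],[0,0,0],1],[[0,0,0.002],[0,0,0],1],[[0,0,0.003],[0,0,0],1],[[0,0,0.003],[0,0,0],1],[[0,0,0.003],[0,0,0],1]]'

```text
clock: 7.6
position: [0.5591, -0.1618, 0.2029]
eef_rot: [-0.0, 0.715, 0.699, -0.0]
wrist_force: [-1.3, -0.3, -0.1]
finger_gap: 0.0105
grasp_force: 88.9
```

```bash
python3 -c "
from h import *
st()"
```

```text
t 7.6 p [ 0.5591 -0.1618  0.2029] head -1.33 z [-0. -0. -1.] F [-1.3  -0.27 -0.1 ] M [-0.01  0.4   0.01] gap 0.0105 gf 88.9
```

drive_tool --motion '[[[0,0,0.001],[0,0,0],1],[[0,0,0.002],[0,0,0],1],[[0,0,0.002],[0,0,0],1],[[0,0,0.002],[0,0,0],1]]'

```text
clock: 7.93
position: [0.5596, -0.1619, 0.2026]
eef_rot: [0.001, 0.715, 0.699, 0.0]
wrist_force: [-2.6, -0.5, 7.2]
finger_gap: 0.0102
grasp_force: 90.0
```

```bash
python3 -c "
from h import *
st()"
```

```text
t 7.93 p [ 0.5596 -0.1619  0.2026] head -1.32 z [ 0.002 -0.001 -1.   ] F [-2.61 -0.54  7.21] M [0.15 0.78 0.01] gap 0.0102 gf 90.0
```

Both clips touched at TCP z of about 0.203, slightly more on the left. The -x force suggests the bar is rubbing the back wall, so I'll ease 1 mm toward -x and press on in small steps.

drive_tool --motion '[[[0,-0.001,0],[0,0,0],1],[[0,-0.001,0.0005],[0,0,0],1],[[0,-0.001,0.0005],[0,0,0],1],[[0,-0.001,0.0005],[0,0,0],1]]'

```text
clock: 8.27
position: [0.5593, -0.162, 0.2025]
eef_rot: [0.002, 0.715, 0.699, 0.001]
wrist_force: [-2.2, 0.6, 8.5]
finger_gap: 0.0106
grasp_force: 90.1
```

```bash
python3 -c "
from h import *
st()"
```

```text
t 8.27 p [ 0.5593 -0.162   0.2025] head -1.32 z [ 0.003 -0.002 -1.   ] F [-2.16  0.55  8.49] M [ 0.23  0.56 -0.03] gap 0.0106 gf 90.1
```

drive_tool --motion '[[[0,-0.001,0.0005],[0,0,0],1],[[0,-0.001,0.001],[0,0,0],1],[[0,-0.001,0.001],[0,0,0],1],[[0,-0.001,0.001],[0,0,0],1]]'

```text
clock: 8.6
position: [0.5589, -0.1619, 0.2022]
eef_rot: [0.003, 0.715, 0.699, 0.001]
wrist_force: [-2.7, 1.0, 11.4]
finger_gap: 0.0101
grasp_force: 90.4
```

```bash
python3 -c "
from h import *
st()"
```

```text
t 8.6 p [ 0.5589 -0.1619  0.2022] head -1.31 z [ 0.005 -0.002 -1.   ] F [-2.71  0.98 11.36] M [0.29 0.41 0.07] gap 0.0101 gf 90.4
```

```bash
python3 - <<'E'
from h import *
st()
im,P,n,T=cloud("top"); t=np.load("top0.npz")
def blob(im,P,n,lo,box,zp):
    hsv=cv2.cvtColor(im,cv2.COLOR_RGB2HSV).astype(int);H,S,V=hsv[...,0],hsv[...,1],hsv[...,2]
    m=((abs(H-108)<14) if lo=="b" else ((H<8)|(H>172)))&(S>100)&(V>60)
    mm=np.zeros_like(m);x0,x1,y0,y1=box;mm[y0:y1,x0:x1]=m[y0:y1,x0:x1]
    if not mm.any(): return None
    d=np.c_[n[mm][:,0],-n[mm][:,1],-np.ones(mm.sum())]@T[:3,:3].T
    w=T[:3,3]+d*((zp-T[2,3])/d[:,2])[:,None]
    v,u=np.where(mm);return len(u),u.mean().round(2),v.mean().round(2),w.mean(0).round(4),w[:,:2].min(0).round(3),w[:,:2].max(0).round(3),np.nanmedian(P[mm],0).round(4)
print("knobL",blob(im,P,n,"b",(322,336,165,195),.194))
print("knobR",blob(im,P,n,"b",(405,425,165,195),.194))
for nm,b in(("L",(330,346,180,196)),("R",(400,418,180,196))):
    print("red"+nm,"then",blob(t["im"],t["P"],t["n"],"r",b,.182),"now",blob(im,P,n,"r",b,.182))
A=cv2.resize(im[160:205,320:350],None,fx=12,fy=12,interpolation=cv2.INTER_CUBIC)
B=cv2.resize(im[160:205,390:420],None,fx=12,fy=12,interpolation=cv2.INTER_CUBIC)
cv2.imwrite("pics/t3.png",np.hstack([A,B])[...,::-1])
E
```

```text
t 8.6 p [ 0.5589 -0.1619  0.2022] head -1.31 z [ 0.005 -0.002 -1.   ] F [-2.71  0.98 11.36] M [0.29 0.41 0.07] gap 0.0101 gf 90.4
knobL (19, np.float64(329.0), np.float64(179.32), array([ 0.5611, -0.0394,  0.194 ]), array([ 0.554, -0.042]), array([ 0.57 , -0.037]), array([ 0.5611, -0.0394,  0.1946]))
knobR None
redL then (35, np.float64(337.66), np.float64(186.29), array([ 0.5436, -0.0634,  0.182 ]), array([ 0.536, -0.073]), array([ 0.556, -0.056]), array([ 0.5417, -0.0643,  0.1819])) now (16, np.float64(336.0), np.float64(186.62), array([ 0.5427, -0.0588,  0.182 ]), array([ 0.536, -0.064]), array([ 0.553, -0.056]), array([ 0.5417, -0.0574,  0.1817]))
redR then (34, np.float64(407.68), np.float64(188.53), array([ 0.538 , -0.2573,  0.182 ]), array([ 0.531, -0.267]), array([ 0.548, -0.25 ]), array([ 0.5377, -0.2582,  0.1802])) now None
```

View pics/t3.png

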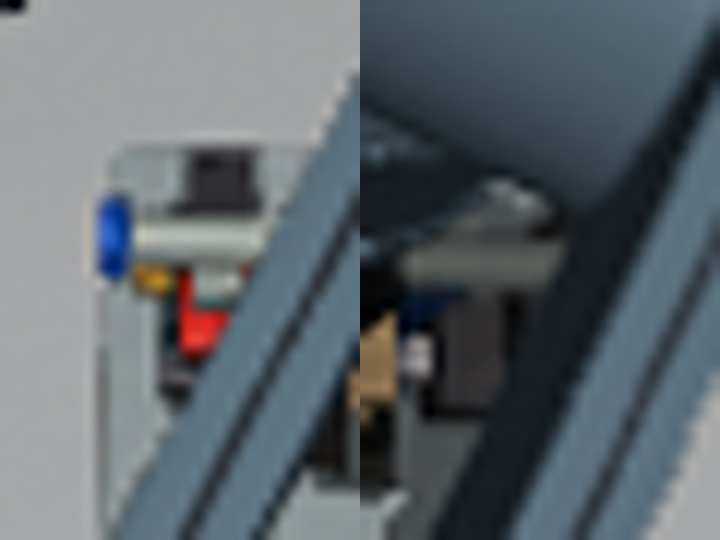

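In the top view the left knob is at about (329,179). The bar lies between the silver roller (338,184) and the back wall (338,175), so it is in the mouth of the clip. Arm flex is pushing the tip toward +x against the flare, so I'll ease further toward -x.

drive_tool --motion '[[[0,-0.001,0],[0,0,0],1],[[0,-0.002,0],[0,0,0],1],[[0,-0.002,0],[0,0,0],1],[[0,-0.002,0],[0,0,0],1]]'

```text
clock: 8.98
position: [0.5577, -0.1617, 0.2017]
eef_rot: [0.003, 0.715, 0.699, 0.002]
wrist_force: [0.4, 1.0, 6.4]
finger_gap: 0.0101
grasp_force: 89.8
```

```bash
python3 -c "
from h import *
st()"
```

```text
t 8.98 p [ 0.5577 -0.1617  0.2017] head -1.31 z [ 0.007 -0.002 -1.   ] F [0.44 0.96 6.43] M [ 0.32 -0.35  0.03] gap 0.0101 gf 89.8
```

drive_tool --motion '[[[0,0,0.0005],[0,0,0],1],[[0,0,0.001],[0,0,0],1],[[0,0,0.001],[0,0,0],1],[[0,0,0.001],[0,0,0],1]]'

```text
clock: 9.32
position: [0.5573, -0.1613, 0.1999]
eef_rot: [0.002, 0.715, 0.699, 0.002]
wrist_force: [2.6, 1.8, 3.8]
finger_gap: 0.0104
grasp_force: 89.5
```

```bash
python3 -c "
from h import *
st()"
```

```text
t 9.32 p [ 0.5573 -0.1613  0.1999] head -1.3 z [ 0.005 -0.001 -1.   ] F [2.57 1.79 3.82] M [ 0.38 -0.55 -0.01] gap 0.0104 gf 89.5
```

drive_tool --motion '[[[0,-0.0005,0.0005],[0,0,0],1],[[0,-0.0005,0.001],[0,0,0],1],[[0,-0.0005,0.001],[0,0,0],1],[[0,-0.0005,0.001],[0,0,0],1]]'

```text
clock: 9.65
position: [0.5563, -0.1615, 0.197]
eef_rot: [0.001, 0.715, 0.699, 0.001]
wrist_force: [6.5, 1.1, -1.4]
finger_gap: 0.0105
grasp_force: 89.0
```

```bash
python3 -c "
from h import *
st()"
```

```text
t 9.65 p [ 0.5563 -0.1615  0.197 ] head -1.32 z [ 0.003  0.    -1.   ] F [ 6.53  1.1  -1.42] M [ 0.26 -1.33  0.02] gap 0.0105 gf 89.0
```

It is moving through, and the roller is now pushing toward +x, so I'll give some of that x back while descending.

drive_tool --motion '[[[0,0.001,0.0005],[0,0,0],1],[[0,0.002,0.001],[0,0,0],1],[[0,0.002,0.002],[0,0,0],1],[[0,0.002,0.002],[0,0,0],1],[[0,0.002,0.002],[0,0,0],1]]'

```text
clock: 10.07
position: [0.5568, -0.1614, 0.1945]
eef_rot: [-0.0, 0.715, 0.699, 0.0]
wrist_force: [4.8, 0.9, -3.2]
finger_gap: 0.0105
grasp_force: 88.7
```

```bash
python3 -c "
from h import *
st()"
```

```text
t 10.07 p [ 0.5568 -0.1614  0.1945] head -1.32 z [-0.001  0.001 -1.   ] F [ 4.81  0.88 -3.18] M [ 0.25 -0.94  0.04] gap 0.0105 gf 88.7
```

drive_tool --motion '[[[0,0.001,0.0005],[0,0,0],1],[[0,0.0015,0.001],[0,0,0],1],[[0,0.0015,0.002],[0,0,0],1],[[0,0.0015,0.002],[0,0,0],1],[[0,0.0015,0.002],[0,0,0],1]]'

```text
clock: 10.48
position: [0.5576, -0.1614, 0.1928]
eef_rot: [-0.001, 0.715, 0.699, -0.0]
wrist_force: [0.3, 1.7, -1.2]
finger_gap: 0.0105
grasp_force: 88.9
```

```bash
python3 -c "
from h import *
st()"
```

```text
t 10.48 p [ 0.5576 -0.1614  0.1928] head -1.32 z [-0.002  0.    -1.   ] F [ 0.25  1.74 -1.15] M [ 0.29 -0.05  0.02] gap 0.0105 gf 88.9
```

drive_tool --motion '[[[0,0,0.001],[0,0,0],1],[[0,0,0.002],[0,0,0],1],[[0,0,0.002],[0,0,0],1],[[0,0,0.002],[0,0,0],1]]'

```text
clock: 10.82
position: [0.5578, -0.1614, 0.1907]
eef_rot: [-0.001, 0.715, 0.699, -0.0]
wrist_force: [-0.5, 1.8, -2.8]
finger_gap: 0.0105
grasp_force: 88.7
```

```bash
python3 -c "
from h import *
st()"
```

```text
t 10.82 p [ 0.5578 -0.1614  0.1907] head -1.32 z [-0.001  0.001 -1.   ] F [-0.55  1.75 -2.83] M [ 0.31  0.15 -0.03] gap 0.0105 gf 88.7
```

drive_tool --motion '[[[0,0,0.001],[0,0,0],1],[[0,0,0.002],[0,0,0],1],[[0,0,0.002],[0,0,0],1],[[0,0,0.002],[0,0,0],1]]'

```text
clock: 11.15
position: [0.5579, -0.1614, 0.1886]
eef_rot: [-0.001, 0.715, 0.699, -0.0]
wrist_force: [0.2, 1.8, -4.4]
finger_gap: 0.0105
grasp_force: 88.5
```

```bash
python3 -c "
from h import *
st()"
```

```text
t 11.15 p [ 0.5579 -0.1614  0.1886] head -1.32 z [-0.001  0.001 -1.   ] F [ 0.18  1.81 -4.35] M [ 0.34  0.05 -0.01] gap 0.0105 gf 88.5
```

drive_tool --motion '[[[0,0,0.0005],[0,0,0],1],[[0,0,0.001],[0,0,0],1],[[0,0,0.0015],[0,0,0],1],[[0,0,0.0015],[0,0,0],1]]'

```text
clock: 11.48
position: [0.5581, -0.1615, 0.1874]
eef_rot: [-0.0, 0.715, 0.699, -0.0]
wrist_force: [-1.9, 2.1, -4.3]
finger_gap: 0.0106
grasp_force: 88.6
```

```bash
python3 -c "
from h import *
st()"
```

```text
t 11.48 p [ 0.5581 -0.1615  0.1874] head -1.32 z [-0.001  0.    -1.   ] F [-1.94  2.12 -4.29] M [ 0.45  0.25 -0.07] gap 0.0106 gf 88.6
```

drive_tool --motion '[[[0.0003,-0.0005,0.0005],[0,0,0],1],[[0.0005,-0.0005,0.001],[0,0,0],1],[[0.0005,-0.0005,0.0015],[0,0,0],1],[[0.0005,-0.0005,0.0015],[0,0,0],1]]'

```text
clock: 11.82
position: [0.558, -0.1618, 0.1864]
eef_rot: [0.001, 0.715, 0.699, -0.0]
wrist_force: [-1.0, -1.0, -3.4]
finger_gap: 0.0104
grasp_force: 88.7
```

```bash
python3 -c "
from h import *
st()"
```

```text
t 11.82 p [ 0.558  -0.1618  0.1864] head -1.33 z [ 0.    -0.001 -1.   ] F [-1.01 -1.   -3.4 ] M [-0.07  0.16  0.1 ] gap 0.0104 gf 88.7
```

drive_tool --motion '[[[0,0,0.0005],[0,0,0],1],[[0,0,0.001],[0,0,0],1],[[0,0,0.001],[0,0,0],1],[[0,0,0.001],[0,0,0],1]]'

```text
clock: 12.15
position: [0.5582, -0.1618, 0.1861]
eef_rot: [0.001, 0.715, 0.699, -0.0]
wrist_force: [-2.0, -2.1, 3.4]
finger_gap: 0.0101
grasp_force: 89.5
```

```bash
python3 -c "
from h import *
st()"
```

```text
t 12.15 p [ 0.5582 -0.1618  0.1861] head -1.33 z [ 0.001 -0.002 -1.   ] F [-1.97 -2.09  3.36] M [-0.39  0.45 -0.02] gap 0.0101 gf 89.5
```

Contact at TCP z 0.186, roughly balanced between the sides. I'll press a little harder, then rock left and right to check that each end is on its floor.

drive_tool --motion '[[[0,-0.0005,0.0005],[0,0,0],1],[[0,-0.0005,0.001],[0,0,0],1],[[0,-0.0005,0.001],[0,0,0],1],[[0,-0.0005,0.001],[0,0,0],1]]'

```text
clock: 12.48
position: [0.5583, -0.1619, 0.186]
eef_rot: [0.002, 0.715, 0.699, 0.0]
wrist_force: [-2.2, -1.7, 7.3]
finger_gap: 0.0107
grasp_force: 90.1
```

```bash
python3 -c "
from h import *
st()"
```

```text
t 12.48 p [ 0.5583 -0.1619  0.186 ] head -1.32 z [ 0.003 -0.002 -1.   ] F [-2.21 -1.72  7.29] M [-0.17  0.42 -0.03] gap 0.0107 gf 90.1
```

drive_tool --motion '[[[0,0,0],[0,-0.006,0],1],[[0,0,0],[0,-0.012,0],1],[[0,0,0],[0,-0.012,0],1],[[0,0,0],[0,-0.012,0],1]]'

```text
clock: 12.82
position: [0.5583, -0.1623, 0.186]
eef_rot: [0.006, 0.715, 0.699, -0.004]
wrist_force: [-2.8, -3.5, 8.3]
finger_gap: 0.011
grasp_force: 90.0
```

```bash
python3 -c "
from h import *
st()"
```

```text
t 12.82 p [ 0.5583 -0.1623  0.186 ] head -1.33 z [ 0.003 -0.015 -1.   ] F [-2.75 -3.51  8.27] M [-0.4   0.49  0.01] gap 0.011 gf 90.0
```

drive_tool --motion '[[[0,0,0],[0,0.012,0],1],[[0,0,0],[0,0.024,0],1],[[0,0,0],[0,0.024,0],1],[[0,0,0],[0,0.024,0],1]]'

```text
clock: 13.15
position: [0.5583, -0.1615, 0.186]
eef_rot: [-0.003, 0.715, 0.699, 0.005]
wrist_force: [-1.5, 0.0, 8.6]
finger_gap: 0.0106
grasp_force: 90.1
```

```bash
python3 -c "
from h import *
st()"
```

```text
t 13.15 p [ 0.5583 -0.1615  0.186 ] head -1.33 z [ 0.003  0.011 -1.   ] F [-1.51  0.03  8.55] M [-0.11  0.39 -0.01] gap 0.0106 gf 90.1
```

```bash
cat >> h.py <<'E'
def blobs(im,col,box,amin=4):
    hsv=cv2.cvtColor(im,cv2.COLOR_RGB2HSV).astype(int);H,S,V=hsv[...,0],hsv[...,1],hsv[...,2]
    m=((abs(H-108)<14) if col=="b" else ((H<8)|(H>172)))&(S>90)&(V>50)
    mm=np.zeros(m.shape,np.uint8);x0,x1,y0,y1=box;mm[y0:y1,x0:x1]=m[y0:y1,x0:x1]
    n,l,s,c=cv2.connectedComponentsWithStats(mm)
    return [(c[i].round(2),int(s[i,4]),l==i) for i in range(1,n) if s[i,4]>=amin]
E
python3 - <<'E'
from h import *
def yplane(n,T,m,x):
    d=np.array([n[m][:,0].mean(),-n[m][:,1].mean(),-1])@T[:3,:3].T
    return (T[:3,3]+d*(x-T[0,3])/d[0]).round(4)
im,P,n,T=cloud("scene"); o=np.load("scene0.npz")
for tag,i,Q in(("then",o["im"],o["P"]),("now",im,P)):
  for c in "br":
    for ce,a,m in blobs(i,c,(325,385,165,245)):
        print(tag,c,ce,a,np.nanmedian(Q[m],0).round(4),"x-plane .556:",yplane(n,T,m,.556))
cv2.imwrite("pics/s4.png",cv2.resize(im[165:245,315:395],None,fx=7,fy=7,interpolation=cv2.INTER_CUBIC)[...,::-1])
im,P,n,T=cloud("top"); 
for c,b in(("b",(322,336,165,195)),("r",(330,346,180,196))):
    for ce,a,m in blobs(im,c,b): print("top",c,ce,a,np.nanmedian(P[m],0).round(4))
E
```

```text
then b [357.12 202.44] 25 [ 0.6704 -0.0059  0.0417] x-plane .556: [ 0.556  -0.1924  0.1867]
then r [335.35 186.95] 20 [ 0.541  -0.0665  0.1813] x-plane .556: [ 0.556  -0.0403  0.1627]
then r [362.59 216.97] 29 [ 0.5354 -0.2615  0.1796] x-plane .556: [ 0.556  -0.2303  0.1522]
now b [352.77 194.7 ] 73 [ 0.552  -0.1705  0.2046] x-plane .556: [ 0.556  -0.1627  0.2   ]
now b [358.58 202.08] 12 [ 0.6768 -0.0104  0.0425] x-plane .556: [ 0.556  -0.2015  0.1935]
now b [369.22 220.06] 18 [ 0.5508 -0.2815  0.1736] x-plane .556: [ 0.556  -0.271   0.1656]
now b [360.53 232.57] 30 [ 0.5522 -0.2284  0.0897] x-plane .556: [ 0.556  -0.2222  0.083 ]
now r [335.06 187.12] 17 [ 0.5389 -0.0677  0.1824] x-plane .556: [ 0.556  -0.0381  0.1608]
now r [362.21 216.97] 33 [ 0.5348 -0.2606  0.1778] x-plane .556: [ 0.556  -0.228   0.1507]
top b [329.   180.68] 19 [ 0.5592 -0.0394  0.1788]
top r [337.85 186.45] 33 [ 0.5417 -0.0643  0.1831]
```

View pics/s4.png

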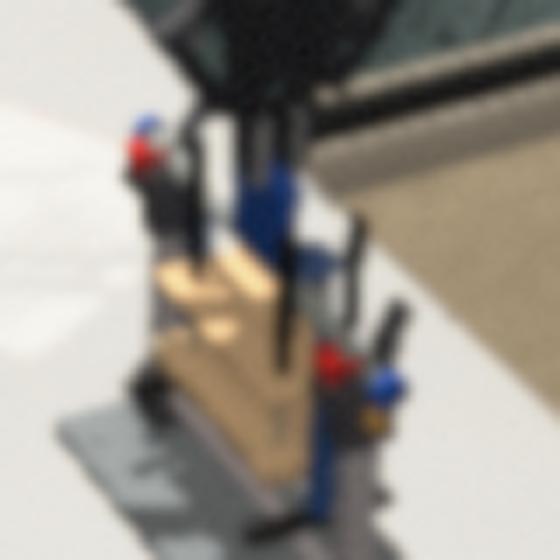

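The left knob is at scene (335,184) behind its jaw and the right knob at (369,220). Both knob heights match a seated, level bar. Both red jaws sit about 1 to 1.5 mm open, which is the home reading. I'll level the tool, press once more to confirm, then relax.

drive_tool --motion '[[[0,0,0],[0,-0.012,0],1],[[0,0,0.0005],[0,-0.012,0],1],[[0,0,0.001],[0,-0.012,0],1],[[0,0,0.001],[0,-0.012,0],1],[[0,0,0.001],[0,-0.012,0],1]]'

```text
clock: 13.67
position: [0.5585, -0.1619, 0.186]
eef_rot: [0.002, 0.715, 0.699, 0.001]
wrist_force: [-3.0, -1.6, 12.1]
finger_gap: 0.0103
grasp_force: 90.7
```

```bash
python3 -c "
from h import *
st()"
```

```text
t 13.67 p [ 0.5585 -0.1619  0.186 ] head -1.31 z [ 0.004 -0.003 -1.   ] F [-3.03 -1.55 12.08] M [-0.13  0.66  0.04] gap 0.0103 gf 90.7
```

drive_tool --motion '[[[0,0,-0.001],[0,0,0],1],[[0,0,-0.002],[0,0,0],1],[[0,0,-0.0025],[0,0,0],1],[[0,0,-0.0025],[0,0,0],1]]'

```text
clock: 14.0
position: [0.5579, -0.1618, 0.1861]
eef_rot: [0.001, 0.715, 0.699, 0.0]
wrist_force: [0.5, -4.8, 2.8]
finger_gap: 0.0105
grasp_force: 89.5
```

```bash
python3 -c "
from h import *
st()"
```

```text
t 14.0 p [ 0.5579 -0.1618  0.1861] head -1.33 z [ 0.001 -0.001 -1.   ] F [ 0.46 -4.83  2.82] M [-0.62  0.07  0.05] gap 0.0105 gf 89.5
```

It bottoms hard: no motion at about 16 N. Releasing.

drive_tool --motion '[[[0,0,0],[0,0,0],0.6],[[0,0,0],[0,0,0],0.3],[[0,0,0],[0,0,0],0],[[0,0,0],[0,0,0],-0.5],[[0,0,0],[0,0,0],-1],[[0,0,0],[0,0,0],-1],[[0,0,0],[0,0,0],-1],[[0,0,0],[0,0,0],-1]]' --force 20

```text
clock: 14.67
position: [0.5574, -0.161, 0.1857]
eef_rot: [-0.0, 0.715, 0.699, 0.0]
wrist_force: [-0.6, -0.3, -0.1]
finger_gap: 0.0856
grasp_force: 0.0
```

```bash
python3 -c "
from h import *
st()"
```

```text
t 14.67 p [ 0.5574 -0.161   0.1857] head -1.31 z [-0.  0. -1.] F [-0.61 -0.3  -0.11] M [0.05 0.06 0.05] gap 0.0856 gf 0.0
```

drive_tool --motion '[[[0,0,-0.02],[0,0,0],-1],[[0,0,-0.05],[0,0,0],-1],[[0,0,-0.08],[0,0,0],-1],[[0,0,-0.11],[0,0,0],-1],[[0,0,-0.14],[0,0,0],-1],[[0,-0.03,-0.16],[0,0,0],-1],[[0,-0.06,-0.18],[0,0,0],-1],[[0,-0.1,-0.18],[0,0,0],-1],[[0,-0.14,-0.18],[0,0,0],-1],[[0,-0.18,-0.18],[0,0,0],-1]]'

```text
clock: 15.5
position: [0.3759, -0.1565, 0.3659]
eef_rot: [0.0, 0.715, 0.699, -0.0]
wrist_force: [0.2, -0.8, -0.3]
finger_gap: 0.0858
grasp_force: 0.0
```

drive_tool --motion '[[[0.04,0,0],[0,0,0],-1],[[0.08,0,0],[0,0,0],-1],[[0.12,0,0],[0,0,0],-1],[[0.16,0,0],[0,0,0],-1],[[0.2,0,0],[0,0,0],-1],[[0.24,0,0],[0,0,0],-1],[[0.28,0,0],[0,0,0],-1],[[0.3,0,0],[0,0,0],-1],[[0.3,0,0],[0,0,0],-1],[[0.3,0,0],[0,0,0],-1]]'

```text
clock: 16.33
position: [0.3839, 0.1438, 0.3657]
eef_rot: [0.0, 0.714, 0.7, -0.0]
wrist_force: [0.2, -0.6, -0.1]
finger_gap: 0.085
grasp_force: 0.0
```

```bash
python3 - <<'E'
from h import *
st()
im,P,n,T=cloud("top");o=np.load("top0.npz")
for tag,i,Q in(("then",o["im"],o["P"]),("now",im,P)):
  for c in "br":
    for ce,a,m in blobs(i,c,(320,422,165,200)): print(tag,c,ce,a,np.nanmedian(Q[m],0).round(4))
A=cv2.resize(im[140:260,170:470],None,fx=2.6,fy=2.6);B=cv2.resize(im[160:210,315:425],None,fx=5,fy=5,interpolation=cv2.INTER_CUBIC)
B=cv2.copyMakeBorder(B,0,0,0,A.shape[1]-B.shape[1],cv2.BORDER_CONSTANT)
cv2.imwrite("pics/end.png",np.vstack([A,B])[...,::-1])
E
```

```text
t 16.33 p [0.3839 0.1438 0.3657] head -1.13 z [-0. -0. -1.] F [ 0.23 -0.6  -0.11] M [-0.06  0.01 -0.  ] gap 0.085 gf 0.0
then r [337.66 186.29] 35 [ 0.5417 -0.0643  0.1819]
then r [407.76 188.32] 37 [ 0.5394 -0.2582  0.18  ]
now b [374.45 179.58] 107 [ 0.5557 -0.1605  0.2223]
now b [329.   180.68] 19 [ 0.559  -0.0394  0.1786]
now b [415.88 183.25] 16 [ 0.5542 -0.2815  0.1764]
now r [337.82 186.55] 33 [ 0.5416 -0.0643  0.1824]
now r [407.86 188.64] 36 [ 0.537  -0.2582  0.1801]
```

View pics/end.png

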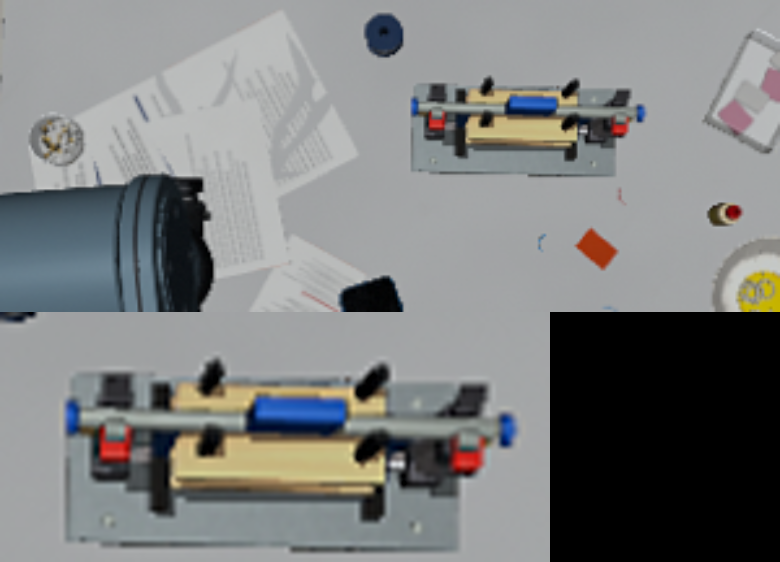

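The rack hangs with knobs at (329,181) and (416,183), and both red rollers lap over the bar. Its height did not change on release, and the spool, jar and flux in view are where they were. Handing in.

```bash
python3 -c "
from cell import ctrl
print(ctrl.finish_job())"
```

```text
the job is handed in; nothing more can be done
None
```

The rack is hanging with its bar seated in both spring clips and both red jaws closed over it; the pressing force read about 16 N at most, I let go only after it bottomed, the mug, jar, spool and bottle were never touched, and I handed the job in at about 16 s.

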